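# Prime the bench lubricator until its indicator pin is out

### The job

Prime the bench lubricator: push the yellow lock slide fully in so that the pump plunger is freed, then pump the black plunger knob, pressing it all the way down and letting it spring all the way back each time, until the red indicator pin stands fully out and its green ring shows. Nothing is to be picked up: do not touch the indicator pin, and leave the other things on the table where they are. Finish with the plunger back up and the lock slide still in.

Things in the scene. Friction and masses are not known exactly. Their poses are not given: they have to be found in the camera images.
- lubricator: Bench lubricator bolted to the table: grey base plate 80 x 170 x 12 mm, an aluminium reservoir cylinder (60 mm across, 101 mm high) in its middle, a green indicator turret (36 x 50 mm, 72 mm high) beside it. Origin: centre of the underside of the base plate, on the plunger's axis. z is up; +y points from the plunger to the indicator turret (pin axis 62 mm from the plunger axis); the lock slide sticks out on the -y side; -x is the side with the brass outlet.
- knob_top (a point): Centre of the top of the round black plunger knob (38 mm across, nearly flat top 20 mm across), 156 mm above the table with the plunger up; moves down with the plunger. Axes as the lubricator's.
- pump_plunger (a joint): Plunger stroke in m: 0 up, 0.014 pressed fully down against its stop. A spring (5 N at the top, 12 N at the bottom) drives it back up. While the lock slide is not in, the plunger is blocked after about 3 mm. Each full stroke (at least about 12 mm down, then fully up) raises the indicator pin by up to 11 mm; the pin rises as the plunger springs back. Shorter strokes may do nothing. Extra strokes when the pin is out do no harm.
- lock_slide (a joint): Yellow lock slide in m: from about 0 (out, plunger locked) to 0.026 (fully in at its stop, plunger free; free from 0.020 on). Grows as it is pushed along the lubricator's +y, towards the plunger. Friction about 2 N, stays where it is left.
- lock_tab (a point): Centre of the outer (-y) face of the upright yellow tab at the end of the lock slide, the face to be pushed: 30 mm wide along the lubricator's x, 26 mm high (95 to 121 mm above the table), 5 mm thick; 68.5 mm from the plunger axis when the slide is out at 0. Axes as the lubricator's.
- indicator_pin (a joint): Height of the red indicator pin in m above its lowest place: starts anywhere from 0 to 0.020 (it takes about 3 to 5 strokes), about 0.046 when fully out (stop at 0.048); fully out means above 0.043. The pin stays where the pump has put it. It stands on the turret, 9 mm thick with a 14 mm red head, whose top is 83 mm above the table at 0 and 129 mm when out; a green ring near its foot shows above the brass collar only when it is fully out.
- pin_head: The red indicator pin's head and rod; not to be touched. Origin: 62 mm from the pin along the lubricator's -y, at the base plate's underside when the pin is at 0.
- vial_screws: Bystander: amber screw vial with a white cap, 30 mm across, 56 mm high. Origin: centre of its underside.
- tape_roll: Bystander: roll of black tape lying flat, 64 mm across, 19 mm high. Origin: centre of its underside.
- steel_block: Bystander: steel block 25 x 50 x 25 mm. Origin: centre of its underside.
- hex_bolt: Bystander: steel bolt standing on its head, 18 mm across, 48 mm high. Origin: centre of its underside.
- hex_key: Bystander: black hex key lying flat, 37 x 89 x 7 mm. Origin: centre of its underside.
- pen_1: Bystander: red and white marker, 135 mm long, 17 mm thick. Origin: centre of its underside.

How it is judged:
By the outcome, as a careful person would: the job done as asked, in the order asked, and still so for the second after the job is handed in, with the robot touching nothing.
It also fails if it takes over 45 s, if anything falls off the work surface, if the arm or the gripper's body presses on something with over 40 N, if the wrist force passes 120 N, or if a joint passes its speed limit or range.

### The arm

A 6-joint arm with a two-finger parallel gripper is mounted at the origin on a cart in front of the work surface, level with it; the furniture and walls round the work are solid. World frame = base frame: x ahead of the robot, y to its left, z up, the work surface at z = 0. Lengths are in m, angles in rad, forces in N, time in s.
With the tool pointing down it reaches from about 0.3 to 0.775 m from the base axis. Payload 14.6 kg.
Tool frame: the origin (TCP) lies on the centre line of the jaws, within the pads' length; the fingertips stand 19 mm ahead of it and the grasp point (between the pads) is the TCP; y points along the fingers, x is the direction in which the jaws open and shut, and the axes are right-handed (so a half turn about y gives the same grasp; the last joint's range is limited). The gripper opens to 94 mm and grips with 3 to 60 N. Pads are 16 mm wide; open, the fingers measure 119 mm over their backs; the gripper's body (75 mm by 177 mm) begins 78 mm behind the grasp point.
Start: joints at [-1.416, 0.3, 1.521, -0, 1.321, -0.067], TCP at [0.121, -0.537, 0.224] pointing down, gripper open.
Joint ranges: [-3.03, 3.03], [-0.79, 2.21], [0.23, 2.52], [-1.04, 4.18], [0, 3.07], [-2.55, 2.55]. Speed limits (rad/s): [2.22, 2.22, 2.57, 3.14, 3.14, 3.14].

### API

Orientations are given as [roll, pitch, yaw] about the fixed x, y, z axes, in that order (R = Rz(yaw) Ry(pitch) Rx(roll)).
In Python, from station import get_obs, cams, workorder gives the robot as it stands.
- The arm moves only by the shell command python3 -m handwheel 'ROWS' [FORCE]. ROWS is JSON, a list of rows, each an object of numbers: "fingers": the opening, from -1 (shut) to 1 (fully open); "x", "y", "z": the shift along the tool's x, y, z in m; "spin": the turn about the tool's y in degrees. In form: [{"fingers": .., "x": .., "y": .., "z": .., "spin": ..}, ...]. A call has exactly 10 rows; each row is the pose to reach, as a shift and turn from the pose commanded when the call began, along the tool's axes at that moment; what a row does not reach only later rows make up. A row lasts 1/10 s, in which the tool goes at most 50 mm and 8.59 degrees, less where a joint would pass 70% of its speed; a pose out of reach is approached as far as the arm can. A call with a gripper value outside its range is refused whole. The fingers move at their own pace and stop on an object; FORCE is the grip in N (left out, the last holds). Time passes only in rows, so rows that repeat a pose let the fingers close, or fill a call up. It gives the time, the measured TCP pose, the force and the opening at its end, in the units of the state.
- get_obs(): the state, without advancing time (a new reading comes with each control period).
- cams.camera(name): name is "scene" or "top"; returns (picture, depth): 420x560x3 uint8, red, green, blue; 420x560 float32, m along the optical axis (not along the pixel's ray), 0 where there is no reading.
- cams.get_calibration(name): a dict with "fx", "fy", "cx", "cy" (pixels), "view" (4x4, takes a point from world to camera coordinates). Camera axes: x right, y down, z forward; pixel columns grow to the right and rows downward; lengths in m; the calibration is good to about 2 mm. A picture is of the moment at which its call begins. get_calibration takes no time and is no camera call.
- workorder.hand_in(): hands the job in, once; it reports no verdict.
The state is a dict: "time_s": time; "qpos": joint angles; "joint_vel": joint speeds; "tau": joint torques, N m; "ee_pos": TCP position; "eef_rot": TCP orientation; "force": force on the tool from outside, world axes, zero at the start; "moment": the same for the moment, N m; "grip_width": finger opening in m.
Only numpy, scipy, OpenCV 4.12 (cv2) and the standard library are available. Lean on these libraries where they do the work, as an engineer would, in place of code of your own. Each camera call takes 0.05 s, during which the arm holds its last target. There are 200 camera calls.

## Working session

There is one attempt and no reset: what is moved stays moved. The work goes in short steps, Python scripts to look and compute and a shell command to move; the robot and the scene stay as the last step left them, time stands still between calls to the robot, and variables do not carry over. Pictures are saved under pics/ and viewed, about 8 in all and at most 12, crops included, and the job is handed in when it is done.

```bash
mkdir -p pics; cat > h.py <<'E'
import numpy as np, cv2
from station import get_obs, cams
def shot(n,f):
    p,d=cams.camera(n); cv2.imwrite(f,cv2.cvtColor(p,cv2.COLOR_RGB2BGR)); return p,d,cams.get_calibration(n)
def world(u,v,d,c):
    pc=np.stack([(u-c['cx'])/c['fx']*d,(v-c['cy'])/c['fy']*d,d,np.ones_like(d)],0)
    return (np.linalg.inv(c['view'])@pc)[:3]
def ray(u,v,z,c):
    V=np.linalg.inv(c['view']);o=V[:3,3];r=V[:3,:3]@np.array([(u-c['cx'])/c['fx'],(v-c['cy'])/c['fy'],1.])
    return o+r*(z-o[2])/r[2]
E
python3 - <<'E'
from h import *
o=get_obs();print({k:np.round(v,3) for k,v in o.items()})
for n in('top','scene'):
    p,d,c=shot(n,f'pics/{n}0.png'); np.savez(f'{n}0.npz',p=p,d=d); print(n,np.round(np.linalg.inv(c['view'])[:3],2).tolist(),c['fx'])
    hsv=cv2.cvtColor(p,cv2.COLOR_RGB2HSV)
    for nm,lo,hi in(('yel',(20,120,80),(35,255,255)),('grn',(40,80,40),(90,255,255)),('red',(0,150,80),(8,255,255))):
        m=cv2.inRange(hsv,lo,hi);k,l,s,ce=cv2.connectedComponentsWithStats(m)
        for i in range(1,k):
            if s[i,4]>15:
                v,u=np.nonzero((l==i)&(d>0))
                w=world(u,v,d[v,u].astype(float),c); print(nm,s[i],np.round(np.median(w,1),3),np.round(w.min(1),3),np.round(w.max(1),3))
E
```

```text
{'time_s': np.float64(0.0), 'qpos': array([-1.416,  0.3  ,  1.522, -0.   ,  1.321, -0.067]), 'joint_vel': array([-0.001,  0.001, -0.001, -0.001,  0.001, -0.   ]), 'tau': array([ 4.0000e-03, -5.3180e+01, -3.5273e+01,  7.1000e-02,  2.4000e-02,
       -0.0000e+00]), 'ee_pos': array([ 0.121, -0.536,  0.224]), 'eef_rot': array([-1.571e+00,  1.000e-03, -1.349e+00]), 'force': array([-0.028,  0.366, -0.023]), 'moment': array([0.024, 0.006, 0.058]), 'grip_width': np.float64(0.094)}
top [[-0.02, -1.0, 0.1, 0.44], [-1.0, 0.02, -0.01, -0.11], [0.0, -0.1, -1.0, 1.2]] 388.3718218751918
yel [314 191  17  14 129] [ 0.577 -0.235  0.108] [ 0.555 -0.252  0.01 ] [ 0.592 -0.209  0.124]
yel [299 204   8   4  20] [ 0.55  -0.175  0.108] [ 0.547 -0.186  0.105] [ 0.555 -0.166  0.111]
grn [354 125   7   4  24] [ 0.776 -0.339  0.11 ] [ 0.77  -0.348  0.101] [ 0.78  -0.332  0.116]
grn [279 201  16  13  95] [ 0.549 -0.139  0.073] [ 0.534 -0.153  0.067] [ 0.569 -0.109  0.078]
red [512  33  11  10  84] [ 1.017 -0.803  0.141] [ 1.008 -0.816  0.124] [ 1.032 -0.794  0.16 ]
red [291  99   7   8  42] [ 0.837 -0.157  0.14
[... 2003 characters left out ...]
.053 -0.338] [ 0.409  0.142 -0.314]
red [217 263  13   9  26] [ 0.44   0.054 -0.323] [ 0.417  0.03  -0.334] [ 0.467  0.064 -0.312]
red [196 268   7   7  17] [ 0.352  0.088 -0.326] [ 0.349  0.069 -0.334] [ 0.363  0.108 -0.317]
red [240 278   8   6  18] [ 0.486 -0.029 -0.338] [ 0.413 -0.206 -0.353] [ 0.499 -0.024 -0.016]
red [545 317  11  11  89] [ 1.012 -0.811  0.14 ] [ 1.002 -0.822  0.123] [ 1.025 -0.798  0.17 ]
red [360 335   9  10  31] [ 0.598 -0.567  0.013] [ 0.585 -0.575  0.007] [ 0.617 -0.559  0.018]
red [424 351  13  20 129] [ 0.714 -0.716  0.027] [ 0.695 -0.738  0.017] [ 0.738 -0.683  0.036]
red [407 374   5   6  21] [ 0.604 -0.734  0.101] [ 0.596 -0.739  0.093] [ 0.61  -0.728  0.106]
```

View pics/top0.png

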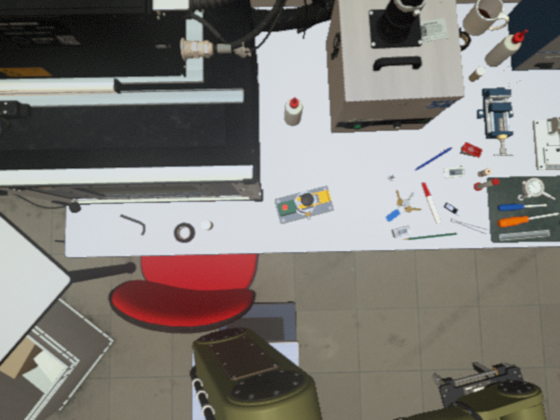

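View pics/scene0.png

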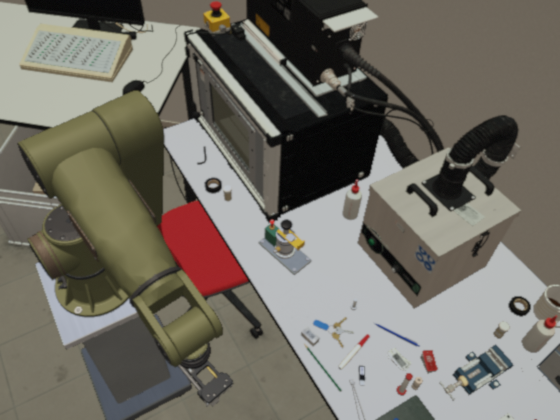

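The top view shows the lubricator at about (305,203): green turret at (286,208), black knob at (307,199), yellow tab at (322,198). The scene view shows it at (285,243). Next I measure the knob, the turret and the axis direction.

```bash
python3 - <<'E'
from h import *
ims=[]
for n,(u0,v0) in(('top',(265,172)),('scene',(245,205))):
    z=np.load(n+'0.npz');p,d=z['p'],z['d'];c=cams.get_calibration(n)
    cr=cv2.resize(p[v0:v0+72,u0:u0+72],(400,400),interpolation=cv2.INTER_CUBIC);ims.append(cr)
    v,u=np.mgrid[v0:v0+72,u0:u0+72];v=v.ravel();u=u.ravel();dd=d[v,u].astype(float)
    w=world(u,v,dd,c);g=p[v,u].max(1)
    near=(np.hypot(w[0]-.56,w[1]+.19)<.12)&(dd>0)
    s=near&(w[2]>.143)&(w[2]<.175);print(n,'knob',s.sum(),np.median(w[:,s],1),w[:,s].min(1),w[:,s].max(1),'px',u[s].mean(),v[s].mean(),'ray',ray((u[s].min()+u[s].max())/2,(v[s].min()+v[s].max())/2,.154,c))
    hsv=cv2.cvtColor(p,cv2.COLOR_RGB2HSV)[v,u]
    y=near&(hsv[:,0]>20)&(hsv[:,0]<35)&(hsv[:,1]>120)&(w[2]>.113)&(w[0]>.5)
    print('tab top',y.sum(),np.median(w[:,y],1))
    r=near&((hsv[:,0]<8)|(hsv[:,0]>172))&(hsv[:,1]>130);print('pin red',r.sum(),np.median(w[:,r],1),u[r].mean(),v[r].mean())
    b=near&(w[2]>.004)&(w[2]<.02)
    if n=='top': print('base rect',cv2.minAreaRect(w[:2,b].T.astype(np.float32)))
    gz=near&(hsv[:,0]>40)&(hsv[:,0]<90)&(hsv[:,1]>80)&(w[2]>.066);print('turret',np.median(w[:,gz],1),cv2.minAreaRect(w[:2,gz].T.astype(np.float32)))
cv2.imwrite('pics/c0.png',cv2.cvtColor(np.hstack(ims),cv2.COLOR_RGB2BGR))
E
```

```text
top knob 142 [ 0.56376146 -0.1858837   0.1562668 ] [ 0.54740861 -0.20513939  0.14835295] [ 0.58111713 -0.16949253  0.16060736] px 307.2323943661972 198.9788732394366 ray [ 0.56402355 -0.18716011  0.154     ]
tab top 13 [ 0.58105628 -0.24784534  0.11954991]
pin red 17 [ 0.5485205  -0.12647419  0.10350395] 284.6470588235294 206.52941176470588
base rect ((0.5561341047286987, -0.17932528257369995), (0.213751420378685, 0.22040361166000366), 88.69147491455078)
turret [ 0.54886474 -0.13892024  0.07295518] ((0.5500972867012024, -0.1312834769487381), (0.03054325096309185, 0.04290075972676277), 14.860750198364258)
scene knob 104 [ 0.55739916 -0.19073051  0.15382069] [ 0.54281063 -0.20648727  0.14347567] [ 0.57565527 -0.16941012  0.16214687] px 285.8076923076923 224.2596153846154 ray [ 0.55676026 -0.19005946  0.154     ]
tab top 20 [ 0.57079651 -0.2513772   0.11719915]
pin red 14 [ 0.54396811 -0.1303626   0.10248207] 271.57142857142856 222.42857142857142
turret [ 0.53530494 -0.14109111  0.07181888] ((0.5362856984138489, -0.13978953659534454), (0.04389084875583649, 0.03180840611457825), 59.02656936645508)
```

View pics/c0.png

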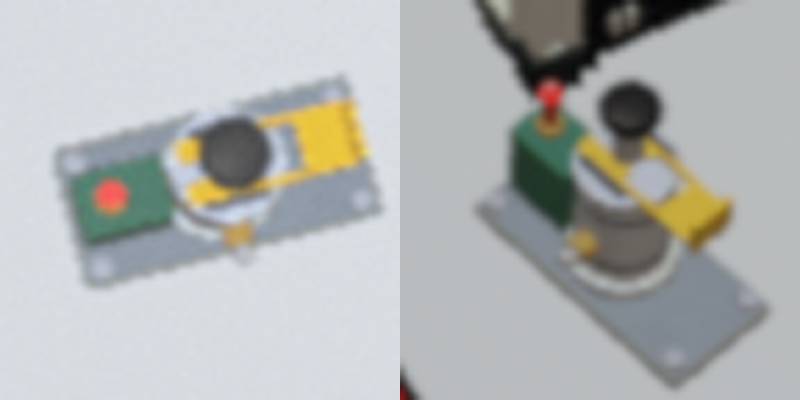

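The crop shows the pin well up already (head at about 103 mm). The knob is near (0.561, -0.188), and the slide points to world (0.25, -0.97), which almost matches the tool's x. I start across with the fingers shut and check the box next to it.

```bash
python3 -m handwheel '[{"fingers":-1,"x":-0.011,"y":0,"z":0.04,"spin":0},{"fingers":-1,"x":-0.022,"y":0,"z":0.08,"spin":0},{"fingers":-1,"x":-0.033,"y":0,"z":0.12,"spin":0},{"fingers":-1,"x":-0.044,"y":0,"z":0.16,"spin":0},{"fingers":-1,"x":-0.055,"y":0,"z":0.2,"spin":-1},{"fingers":-1,"x":-0.066,"y":0,"z":0.24,"spin":-2},{"fingers":-1,"x":-0.077,"y":0,"z":0.28,"spin":-2},{"fingers":-1,"x":-0.088,"y":0,"z":0.32,"spin":-2},{"fingers":-1,"x":-0.099,"y":0,"z":0.36,"spin":-2},{"fingers":-1,"x":-0.11,"y":0,"z":0.4,"spin":-2}]' 20
python3 - <<'E'
from h import *
for n in('top','scene'):
    d=np.load(n+'0.npz')['d'];c=cams.get_calibration(n);v,u=np.nonzero(d>0);w=world(u,v,d[v,u].astype(float),c)
    s=(w[2]>.17)&(w[0]>.4)&(w[0]<.75)&(w[1]>-.4)&(w[1]<.15)
    print(n,s.sum(),w[:,s].min(1),w[:,s].max(1)); 
    q=s&(w[0]<.66); print(w[:,q].min(1) if q.any() else 0)
E
```

```text
time_s: 1.1
ee_pos: [0.4883, -0.3401, 0.2241]
eef_rot: [-1.571, 0.0, -1.314]
force: [-0.3, -0.2, 0.4]
grip_width: 0.0176
top 8361 [ 0.57628732 -0.06288273  0.17033005] [0.74995592 0.14998192 0.39699921]
[ 0.57628732 -0.06288273  0.17033005]
scene 6166 [ 0.57045508 -0.0668077   0.17016563] [0.74997606 0.14992456 0.39651816]
[ 0.57045508 -0.0668077   0.17016563]
```

```bash
python3 -m handwheel '[{"fingers":-1,"x":-0.01,"y":0,"z":0.036,"spin":0},{"fingers":-1,"x":-0.02,"y":0,"z":0.072,"spin":0},{"fingers":-1,"x":-0.03,"y":0,"z":0.1085,"spin":0},{"fingers":-1,"x":-0.03,"y":0,"z":0.1085,"spin":0},{"fingers":-1,"x":-0.03,"y":0.03,"z":0.1085,"spin":0},{"fingers":-1,"x":-0.03,"y":0.06,"z":0.1085,"spin":0},{"fingers":-1,"x":-0.03,"y":0.09,"z":0.1085,"spin":0},{"fingers":-1,"x":-0.03,"y":0.105,"z":0.1085,"spin":0},{"fingers":-1,"x":-0.03,"y":0.107,"z":0.1085,"spin":0},{"fingers":-1,"x":-0.03,"y":0.107,"z":0.1085,"spin":0}]'
python3 - <<'E'
from h import *
p,d,c=shot('scene','pics/s1.png');p2,_,_=shot('top','pics/t1.png')
cv2.imwrite('pics/c1.png',cv2.cvtColor(np.hstack([cv2.resize(a,(400,400),interpolation=cv2.INTER_CUBIC) for a in(p2[160:240,275:355],p[190:290,235:335])]),cv2.COLOR_RGB2BGR))
E
```

```text
time_s: 2.1
ee_pos: [0.5845, -0.285, 0.1183]
eef_rot: [-1.57, -0.001, -1.314]
force: [-0.2, 0.5, 0.8]
grip_width: 0.0002
```

View pics/c1.png

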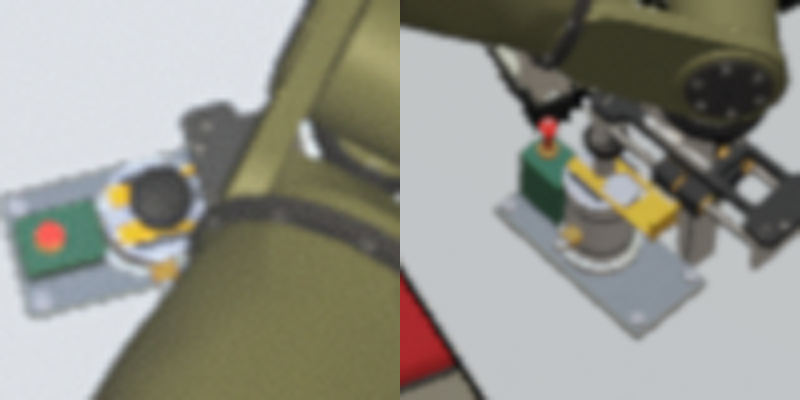

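The finger (right crop, about 697,225) stands just outside the yellow tab (660,225), in line and at the right height. I push along tool -x.

```bash
python3 -m handwheel '[{"fingers":-1,"x":-0.004,"y":0.001,"z":0,"spin":0},{"fingers":-1,"x":-0.008,"y":0.001,"z":0,"spin":0},{"fingers":-1,"x":-0.012,"y":0.001,"z":0,"spin":0},{"fingers":-1,"x":-0.016,"y":0.001,"z":0,"spin":0},{"fingers":-1,"x":-0.02,"y":0.001,"z":0,"spin":0},{"fingers":-1,"x":-0.024,"y":0.001,"z":0,"spin":0},{"fingers":-1,"x":-0.028,"y":0.001,"z":0,"spin":0},{"fingers":-1,"x":-0.032,"y":0.001,"z":0,"spin":0},{"fingers":-1,"x":-0.034,"y":0.001,"z":0,"spin":0},{"fingers":-1,"x":-0.036,"y":0.001,"z":0,"spin":0}]'
```

```text
time_s: 3.2
ee_pos: [0.5752, -0.2497, 0.1165]
eef_rot: [-1.571, -0.0, -1.314]
force: [2.1, -1.3, 0.8]
grip_width: 0.0001
```

```bash
python3 -m handwheel '[{"fingers":-1,"x":-0.001,"y":0,"z":0,"spin":0},{"fingers":-1,"x":-0.002,"y":0,"z":0,"spin":0},{"fingers":-1,"x":-0.003,"y":0,"z":0,"spin":0},{"fingers":-1,"x":-0.004,"y":0,"z":0,"spin":0},{"fingers":-1,"x":-0.005,"y":0,"z":0,"spin":0},{"fingers":-1,"x":-0.006,"y":0,"z":0,"spin":0},{"fingers":-1,"x":-0.007,"y":0,"z":0,"spin":0},{"fingers":-1,"x":-0.007,"y":0,"z":0,"spin":0},{"fingers":-1,"x":-0.007,"y":0,"z":0,"spin":0},{"fingers":-1,"x":-0.007,"y":0,"z":0,"spin":0}]'
```

```text
time_s: 4.2
ee_pos: [0.5732, -0.243, 0.1163]
eef_rot: [-1.571, 0.0, -1.314]
force: [-0.6, -0.8, -0.1]
grip_width: 0.0003
```

```bash
python3 -m handwheel '[{"fingers":-1,"x":-0.001,"y":0,"z":0,"spin":0},{"fingers":-1,"x":-0.002,"y":0,"z":0,"spin":0},{"fingers":-1,"x":-0.003,"y":0,"z":0,"spin":0},{"fingers":-1,"x":-0.004,"y":0,"z":0,"spin":0},{"fingers":-1,"x":-0.004,"y":0,"z":0,"spin":0},{"fingers":-1,"x":-0.004,"y":0,"z":0,"spin":0},{"fingers":-1,"x":-0.004,"y":0,"z":0,"spin":0},{"fingers":-1,"x":-0.004,"y":0,"z":0,"spin":0},{"fingers":-1,"x":-0.004,"y":0,"z":0,"spin":0},{"fingers":-1,"x":-0.004,"y":0,"z":0,"spin":0}]'
```

```text
time_s: 5.2
ee_pos: [0.5728, -0.2414, 0.1167]
eef_rot: [-1.57, -0.004, -1.315]
force: [5.6, -15.8, -4.3]
grip_width: 0.0005
```

The force jumps to about 17 N at 55 mm from the axis, exactly where the stop should be, so the slide is in. I back off, rise and go over the knob.

```bash
python3 -m handwheel '[{"fingers":-1,"x":0.01,"y":0,"z":0,"spin":0},{"fingers":-1,"x":0.02,"y":0,"z":0,"spin":0},{"fingers":-1,"x":0.02,"y":-0.035,"z":0,"spin":0},{"fingers":-1,"x":0.02,"y":-0.07,"z":0,"spin":0},{"fingers":-1,"x":0.02,"y":-0.08,"z":0,"spin":0},{"fingers":-1,"x":0,"y":-0.08,"z":0.001,"spin":0},{"fingers":-1,"x":-0.03,"y":-0.08,"z":0.002,"spin":0},{"fingers":-1,"x":-0.052,"y":-0.08,"z":0.002,"spin":0},{"fingers":-1,"x":-0.052,"y":-0.08,"z":0.002,"spin":0},{"fingers":-1,"x":-0.052,"y":-0.08,"z":0.002,"spin":0}]'
python3 - <<'E'
from h import *
p,d,c=shot('scene','pics/s2.png');p2,_,_=shot('top','pics/t2.png');o=get_obs();print(o['ee_pos'],o['force'])
P=np.r_[o['ee_pos']-[0,0,.019],1];q=c['view']@P;print('tip px',(q[0]/q[2]*c['fx']+c['cx']-245)*5.7,(q[1]/q[2]*c['fy']+c['cy']-195)*5.7)
cv2.imwrite('pics/c2.png',cv2.cvtColor(np.hstack([cv2.resize(a,(400,400),interpolation=cv2.INTER_CUBIC) for a in(p2[165:235,265:335],p[195:265,245:315])]),cv2.COLOR_RGB2BGR))
E
```

```text
time_s: 6.2
ee_pos: [0.5612, -0.1885, 0.1962]
eef_rot: [-1.571, 0.0, -1.313]
force: [-0.2, -0.7, 0.4]
grip_width: 0.0004
[ 0.56119754 -0.18921997  0.19611068] [ 0.44270575  0.71188306 -0.29735713]
tip px 238.96515606840177 133.850651053641
```

View pics/c2.png

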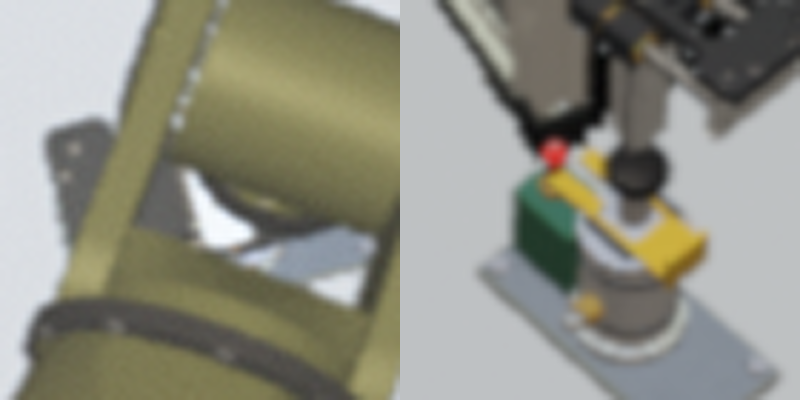

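The slide is in (its fork now reaches the turret), and the fingertips are centred over the knob (about 635,150). I make the first stroke and read the force at the bottom.

```bash
python3 -m handwheel '[{"fingers":-1,"x":0,"y":0.01,"z":0,"spin":0},{"fingers":-1,"x":0,"y":0.018,"z":0,"spin":0},{"fingers":-1,"x":0,"y":0.022,"z":0,"spin":0},{"fingers":-1,"x":0,"y":0.025,"z":0,"spin":0},{"fingers":-1,"x":0,"y":0.028,"z":0,"spin":0},{"fingers":-1,"x":0,"y":0.031,"z":0,"spin":0},{"fingers":-1,"x":0,"y":0.034,"z":0,"spin":0},{"fingers":-1,"x":0,"y":0.036,"z":0,"spin":0},{"fingers":-1,"x":0,"y":0.036,"z":0,"spin":0},{"fingers":-1,"x":0,"y":0.036,"z":0,"spin":0}]'
```

```text
time_s: 7.3
ee_pos: [0.561, -0.1888, 0.1612]
eef_rot: [-1.571, -0.001, -1.314]
force: [-5.6, 0.1, 12.3]
grip_width: 0.0005
```

```bash
python3 -m handwheel '[{"fingers":-1,"x":0,"y":0.001,"z":0,"spin":0},{"fingers":-1,"x":0,"y":0.002,"z":0,"spin":0},{"fingers":-1,"x":0,"y":0.002,"z":0,"spin":0},{"fingers":-1,"x":0,"y":0.002,"z":0,"spin":0},{"fingers":-1,"x":0,"y":0.002,"z":0,"spin":0},{"fingers":-1,"x":0,"y":0.002,"z":0,"spin":0},{"fingers":-1,"x":0,"y":0.002,"z":0,"spin":0},{"fingers":-1,"x":0,"y":0.002,"z":0,"spin":0},{"fingers":-1,"x":0,"y":0.002,"z":0,"spin":0},{"fingers":-1,"x":0,"y":0.002,"z":0,"spin":0}]'
python3 -m handwheel '[{"fingers":-1,"x":0,"y":-0.005,"z":0,"spin":0},{"fingers":-1,"x":0,"y":-0.01,"z":0,"spin":0},{"fingers":-1,"x":0,"y":-0.016,"z":0,"spin":0},{"fingers":-1,"x":0,"y":-0.022,"z":0,"spin":0},{"fingers":-1,"x":0,"y":-0.028,"z":0,"spin":0},{"fingers":-1,"x":0,"y":-0.028,"z":0,"spin":0},{"fingers":-1,"x":0,"y":-0.028,"z":0,"spin":0},{"fingers":-1,"x":0,"y":-0.028,"z":0,"spin":0},{"fingers":-1,"x":0,"y":-0.028,"z":0,"spin":0},{"fingers":-1,"x":0,"y":-0.028,"z":0,"spin":0}]'
python3 - <<'E'
from h import *
p,d,c=shot('scene','pics/s3.png')
cv2.imwrite('pics/c3.png',cv2.cvtColor(cv2.resize(p[195:265,245:315],(560,560),interpolation=cv2.INTER_CUBIC),cv2.COLOR_RGB2BGR))
for n in (0,3):
    p=cv2.imread('pics/scene0.png' if n==0 else 'pics/s3.png');h=cv2.cvtColor(p,cv2.COLOR_BGR2HSV)[195:235,260:285]
    v,u=np.nonzero(((h[...,0]<6)|(h[...,0]>174))&(h[...,1]>150)&(h[...,2]>120));print(n,len(v),u.mean()+260,v.mean()+195,v.min()+195)
E
```

```text
time_s: 8.3
ee_pos: [0.5612, -0.1888, 0.1611]
eef_rot: [-1.57, -0.001, -1.314]
force: [-12.8, 2.6, 27.1]
grip_width: 0.0006
time_s: 9.3
ee_pos: [0.5611, -0.1884, 0.1862]
eef_rot: [-1.571, 0.0, -1.314]
force: [0.7, -0.9, 0.6]
grip_width: 0.0001
0 9 271.55555555555554 222.0 221
3 14 271.64285714285717 220.57142857142858 219
```

View pics/c3.png

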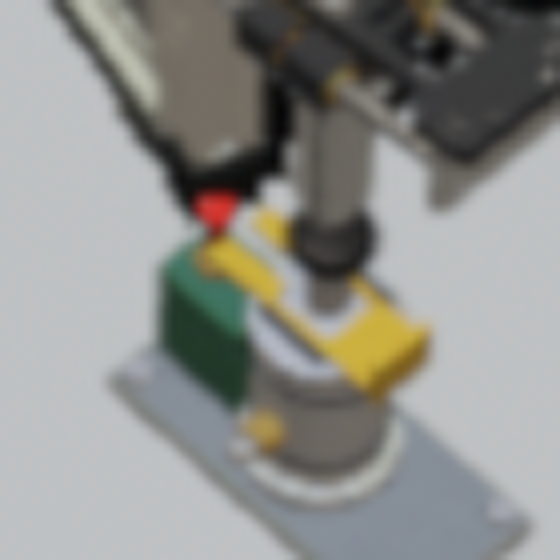

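The stop is reached at TCP z 0.161. The pin has risen, though its head is partly hidden from the camera. The sideways force suggests the knob centre lies slightly towards +x, so I shift 2 mm and repeat full strokes, reading the force at each bottom.

```bash
python3 -m handwheel '[{"fingers":-1,"x":0,"y":0.005,"z":0.002,"spin":0},{"fingers":-1,"x":0,"y":0.01,"z":0.002,"spin":0},{"fingers":-1,"x":0,"y":0.014,"z":0.002,"spin":0},{"fingers":-1,"x":0,"y":0.018,"z":0.002,"spin":0},{"fingers":-1,"x":0,"y":0.022,"z":0.002,"spin":0},{"fingers":-1,"x":0,"y":0.025,"z":0.002,"spin":0},{"fingers":-1,"x":0,"y":0.027,"z":0.002,"spin":0},{"fingers":-1,"x":0,"y":0.027,"z":0.002,"spin":0},{"fingers":-1,"x":0,"y":0.027,"z":0.002,"spin":0},{"fingers":-1,"x":0,"y":0.027,"z":0.002,"spin":0}]'
python3 -m handwheel '[{"fingers":-1,"x":0,"y":-0.005,"z":0,"spin":0},{"fingers":-1,"x":0,"y":-0.01,"z":0,"spin":0},{"fingers":-1,"x":0,"y":-0.016,"z":0,"spin":0},{"fingers":-1,"x":0,"y":-0.022,"z":0,"spin":0},{"fingers":-1,"x":0,"y":-0.027,"z":0,"spin":0},{"fingers":-1,"x":0,"y":-0.027,"z":0,"spin":0},{"fingers":-1,"x":0,"y":-0.027,"z":0,"spin":0},{"fingers":-1,"x":0,"y":-0.027,"z":0,"spin":0},{"fingers":-1,"x":0,"y":-0.027,"z":0,"spin":0},{"fingers":-1,"x":0,"y":-0.027,"z":0,"spin":0}]'
python3 -m handwheel '[{"fingers":-1,"x":0,"y":0.005,"z":0,"spin":0},{"fingers":-1,"x":0,"y":0.01,"z":0,"spin":0},{"fingers":-1,"x":0,"y":0.014,"z":0,"spin":0},{"fingers":-1,"x":0,"y":0.018,"z":0,"spin":0},{"fingers":-1,"x":0,"y":0.022,"z":0,"spin":0},{"fingers":-1,"x":0,"y":0.025,"z":0,"spin":0},{"fingers":-1,"x":0,"y":0.027,"z":0,"spin":0},{"fingers":-1,"x":0,"y":0.027,"z":0,"spin":0},{"fingers":-1,"x":0,"y":0.027,"z":0,"spin":0},{"fingers":-1,"x":0,"y":0.027,"z":0,"spin":0}]'
python3 -m handwheel '[{"fingers":-1,"x":0,"y":-0.005,"z":0,"spin":0},{"fingers":-1,"x":0,"y":-0.01,"z":0,"spin":0},{"fingers":-1,"x":0,"y":-0.016,"z":0,"spin":0},{"fingers":-1,"x":0,"y":-0.022,"z":0,"spin":0},{"fingers":-1,"x":0,"y":-0.027,"z":0,"spin":0},{"fingers":-1,"x":0,"y":-0.027,"z":0,"spin":0},{"fingers":-1,"x":0,"y":-0.027,"z":0,"spin":0},{"fingers":-1,"x":0,"y":-0.027,"z":0,"spin":0},{"fingers":-1,"x":0,"y":-0.027,"z":0,"spin":0},{"fingers":-1,"x":0,"y":-0.027,"z":0,"spin":0}]'
```

```text
time_s: 10.35
ee_pos: [0.5633, -0.1879, 0.1612]
eef_rot: [-1.569, -0.001, -1.314]
force: [-6.3, 3.2, 18.1]
grip_width: 0.0002
time_s: 11.35
ee_pos: [0.563, -0.1879, 0.1862]
eef_rot: [-1.571, 0.0, -1.314]
force: [-0.4, 0.3, -0.5]
grip_width: 0.0003
time_s: 12.35
ee_pos: [0.5632, -0.1879, 0.1612]
eef_rot: [-1.57, -0.001, -1.314]
force: [-6.8, 2.9, 17.6]
grip_width: 0.0001
time_s: 13.35
ee_pos: [0.563, -0.1879, 0.1862]
eef_rot: [-1.571, 0.0, -1.314]
force: [0.1, -0.1, 0.6]
grip_width: 0.0002
```

```bash
python3 - <<'E'
from h import *
p,d,c=shot('scene','pics/s4.png');p2,_,_=shot('top','pics/t4.png')
cv2.imwrite('pics/c4.png',cv2.cvtColor(cv2.resize(p[195:265,245:315],(560,560),interpolation=cv2.INTER_CUBIC),cv2.COLOR_RGB2BGR))
E
```

```text
(no output)
```

View pics/c4.png

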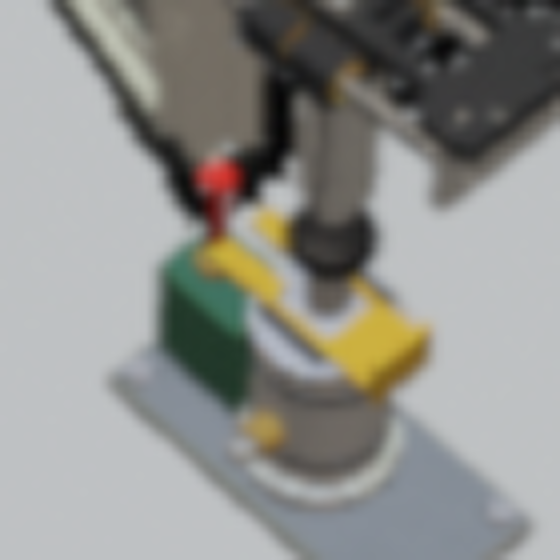

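The pin is higher (head at crop 220,178) but no green shows yet. Two more full strokes, then I lift and measure the pin height.

```bash
python3 -m handwheel '[{"fingers":-1,"x":0,"y":0.005,"z":0.001,"spin":0},{"fingers":-1,"x":0,"y":0.01,"z":0.001,"spin":0},{"fingers":-1,"x":0,"y":0.014,"z":0.001,"spin":0},{"fingers":-1,"x":0,"y":0.018,"z":0.001,"spin":0},{"fingers":-1,"x":0,"y":0.022,"z":0.001,"spin":0},{"fingers":-1,"x":0,"y":0.025,"z":0.001,"spin":0},{"fingers":-1,"x":0,"y":0.027,"z":0.001,"spin":0},{"fingers":-1,"x":0,"y":0.027,"z":0.001,"spin":0},{"fingers":-1,"x":0,"y":0.027,"z":0.001,"spin":0},{"fingers":-1,"x":0,"y":0.027,"z":0.001,"spin":0}]'
python3 -m handwheel '[{"fingers":-1,"x":0,"y":-0.005,"z":0,"spin":0},{"fingers":-1,"x":0,"y":-0.01,"z":0,"spin":0},{"fingers":-1,"x":0,"y":-0.016,"z":0,"spin":0},{"fingers":-1,"x":0,"y":-0.022,"z":0,"spin":0},{"fingers":-1,"x":0,"y":-0.027,"z":0,"spin":0},{"fingers":-1,"x":0,"y":-0.027,"z":0,"spin":0},{"fingers":-1,"x":0,"y":-0.027,"z":0,"spin":0},{"fingers":-1,"x":0,"y":-0.027,"z":0,"spin":0},{"fingers":-1,"x":0,"y":-0.027,"z":0,"spin":0},{"fingers":-1,"x":0,"y":-0.027,"z":0,"spin":0}]'
python3 -m handwheel '[{"fingers":-1,"x":0,"y":0.005,"z":0,"spin":0},{"fingers":-1,"x":0,"y":0.01,"z":0,"spin":0},{"fingers":-1,"x":0,"y":0.014,"z":0,"spin":0},{"fingers":-1,"x":0,"y":0.018,"z":0,"spin":0},{"fingers":-1,"x":0,"y":0.022,"z":0,"spin":0},{"fingers":-1,"x":0,"y":0.025,"z":0,"spin":0},{"fingers":-1,"x":0,"y":0.027,"z":0,"spin":0},{"fingers":-1,"x":0,"y":0.027,"z":0,"spin":0},{"fingers":-1,"x":0,"y":0.027,"z":0,"spin":0},{"fingers":-1,"x":0,"y":0.027,"z":0,"spin":0}]'
python3 -m handwheel '[{"fingers":-1,"x":0,"y":-0.005,"z":0,"spin":0},{"fingers":-1,"x":0,"y":-0.01,"z":0,"spin":0},{"fingers":-1,"x":0,"y":-0.016,"z":0,"spin":0},{"fingers":-1,"x":0,"y":-0.022,"z":0,"spin":0},{"fingers":-1,"x":0,"y":-0.027,"z":0,"spin":0},{"fingers":-1,"x":0,"y":-0.027,"z":0,"spin":0},{"fingers":-1,"x":0,"y":-0.027,"z":0,"spin":0},{"fingers":-1,"x":0,"y":-0.027,"z":0,"spin":0},{"fingers":-1,"x":0,"y":-0.027,"z":0,"spin":0},{"fingers":-1,"x":0,"y":-0.027,"z":0,"spin":0}]'
python3 - <<'E'
from h import *
p,d,c=shot('scene','pics/s5.png')
cv2.imwrite('pics/c5.png',cv2.cvtColor(cv2.resize(p[195:265,245:315],(560,560),interpolation=cv2.INTER_CUBIC),cv2.COLOR_RGB2BGR))
for f in('scene0','s3','s4','s5'):
    h=cv2.cvtColor(cv2.imread(f'pics/{f}.png'),cv2.COLOR_BGR2HSV)[195:235,262:283]
    v,u=np.nonzero(((h[...,0]<8)|(h[...,0]>172))&(h[...,1]>120)&(h[...,2]>120))
    t=v.min()+195
    zs=np.arange(.07,.15,.0005);q=c['view']@np.stack([np.full_like(zs,.5465),np.full_like(zs,-.128),zs,np.ones_like(zs)])
    vv=q[1]/q[2]*c['fy']+c['cy'];print(f,len(v),t,'topz',zs[np.argmin(abs(vv-t))])
E
```

```text
time_s: 14.45
ee_pos: [0.5643, -0.1877, 0.1612]
eef_rot: [-1.569, -0.001, -1.314]
force: [-6.0, 2.9, 17.8]
grip_width: 0.0006
time_s: 15.45
ee_pos: [0.564, -0.1876, 0.1862]
eef_rot: [-1.571, 0.0, -1.314]
force: [0.1, 0.3, 0.6]
grip_width: 0.0006
time_s: 16.45
ee_pos: [0.5642, -0.1877, 0.1612]
eef_rot: [-1.57, -0.001, -1.314]
force: [-6.6, 3.2, 18.8]
grip_width: 0.0007
time_s: 17.45
ee_pos: [0.564, -0.1876, 0.1862]
eef_rot: [-1.571, 0.0, -1.314]
force: [0.1, 0.6, 0.6]
grip_width: 0.0004
scene0 17 220 topz 0.11100000000000004
s3 18 219 topz 0.11600000000000005
s4 16 215 topz 0.13600000000000007
s5 16 215 topz 0.13600000000000007
```

View pics/c5.png

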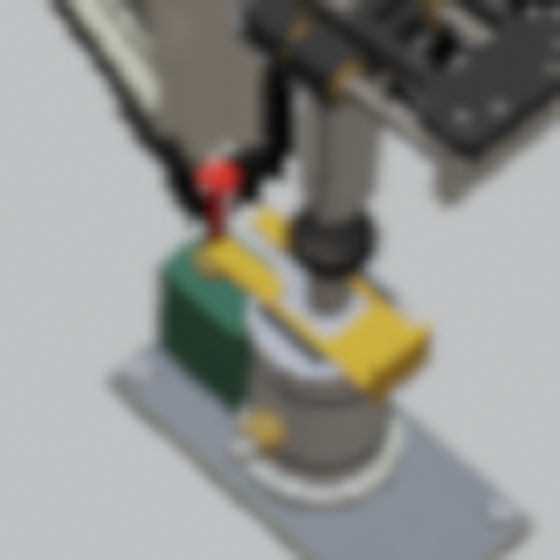

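The pin head hasn't moved over the last two strokes, so it is at its limit, about 129 mm once the 5 mm bias of this estimate is taken off. I lift clear and look from both cameras for the ring.

```bash
python3 -m handwheel '[{"fingers":-1,"x":0,"y":-0.03,"z":0,"spin":0},{"fingers":-1,"x":0,"y":-0.05,"z":0,"spin":0},{"fingers":-1,"x":0.04,"y":-0.05,"z":0,"spin":0},{"fingers":-1,"x":0.08,"y":-0.05,"z":0,"spin":0},{"fingers":-1,"x":0.12,"y":-0.05,"z":-0.02,"spin":0},{"fingers":-1,"x":0.16,"y":-0.05,"z":-0.04,"spin":0},{"fingers":-1,"x":0.2,"y":-0.05,"z":-0.06,"spin":0},{"fingers":-1,"x":0.24,"y":-0.05,"z":-0.08,"spin":0},{"fingers":-1,"x":0.27,"y":-0.05,"z":-0.1,"spin":0},{"fingers":-1,"x":0.3,"y":-0.05,"z":-0.1,"spin":0}]'
python3 - <<'E'
from h import *
ims=[]
for n,(u0,v0) in(('top',(272,180)),('scene',(257,205))):
    p,d,c=shot(n,f'pics/{n}6.png');ims.append(cv2.resize(p[v0:v0+50,u0:u0+50],(400,400),interpolation=cv2.INTER_CUBIC))
    v,u=np.mgrid[170:270,250:340];v=v.ravel();u=u.ravel();dd=d[v,u].astype(float);w=world(u,v,dd,c);h=cv2.cvtColor(p,cv2.COLOR_RGB2HSV)[v,u]
    near=(np.hypot(w[0]-.56,w[1]+.19)<.12)&(dd>0)
    r=near&((h[:,0]<8)|(h[:,0]>172))&(h[:,1]>130);print(n,'pin',r.sum(),np.median(w[:,r],1),w[2,r].max())
    k=near&(w[2]>.14)&(w[2]<.18);k&=np.hypot(w[0]-.562,w[1]+.188)<.03;print('knob',k.sum(),np.median(w[:,k],1))
    y=near&(h[:,0]>20)&(h[:,0]<35)&(h[:,1]>120)&(w[2]>.113);print('tab',y.sum(),np.median(w[:,y],1))
cv2.imwrite('pics/c6.png',cv2.cvtColor(np.hstack(ims),cv2.COLOR_RGB2BGR))
E
```

```text
time_s: 18.5
ee_pos: [0.5415, -0.5057, 0.2367]
eef_rot: [-1.571, -0.0, -1.316]
force: [0.0, 0.3, 0.8]
grip_width: 0.0004
top pin 16 [ 0.55003067 -0.1260448   0.12939013] 0.1314647486657774
knob 143 [ 0.56372714 -0.18576652  0.15572875]
tab 20 [ 0.56856048 -0.22230349  0.12222113]
  return _methods._mean(a, axis=axis, dtype=dtype,
  ret = um.true_divide(
Traceback (most recent call last):
ValueError: zero-size array to reduction operation maximum which has no identity
```

From the top, the pin head is at 129 mm, the knob at 156 mm (up), and the tab has gone in by about 26 mm. The arm blocks the scene camera, so I return it to the start area for one look at the ring.

```bash
python3 -m handwheel '[{"fingers":-1,"x":-0.008,"y":0,"z":-0.041,"spin":0},{"fingers":-1,"x":-0.016,"y":0,"z":-0.082,"spin":0},{"fingers":-1,"x":-0.024,"y":0,"z":-0.123,"spin":0},{"fingers":-1,"x":-0.032,"y":0,"z":-0.164,"spin":0},{"fingers":-1,"x":-0.04,"y":0,"z":-0.205,"spin":0},{"fingers":-1,"x":-0.048,"y":0,"z":-0.246,"spin":0},{"fingers":-1,"x":-0.056,"y":0,"z":-0.287,"spin":0},{"fingers":-1,"x":-0.064,"y":0,"z":-0.328,"spin":0},{"fingers":-1,"x":-0.07,"y":0,"z":-0.369,"spin":0},{"fingers":-1,"x":-0.077,"y":0,"z":-0.41,"spin":0}]'
python3 - <<'E'
from h import *
ims=[]
for n,(u0,v0) in(('top',(272,180)),('scene',(257,205))):
    p,d,c=shot(n,f'pics/{n}7.png');ims.append(cv2.resize(p[v0:v0+50,u0:u0+50],(400,400),interpolation=cv2.INTER_CUBIC))
cv2.imwrite('pics/c7.png',cv2.cvtColor(np.hstack(ims),cv2.COLOR_RGB2BGR))
E
```

```text
time_s: 19.6
ee_pos: [0.1262, -0.5321, 0.2367]
eef_rot: [-1.571, -0.001, -1.313]
force: [0.2, -1.1, -0.2]
grip_width: 0.0003
```

View pics/c7.png

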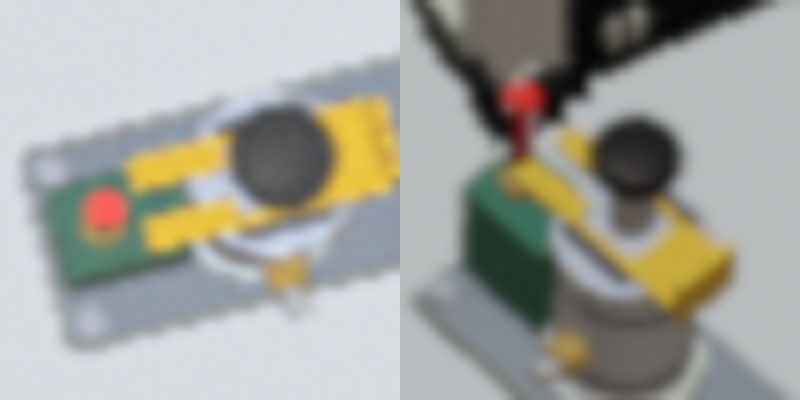

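```bash
python3 -c "
from station import workorder; print(workorder.hand_in())"
```

```text
the job is handed in; nothing more can be done
None
```

The lubricator is primed and the job is handed in at about 20 s. The one thing I couldn't see is the green ring, which the lock slide's fork hides from the scene camera and the pin head hides from above.

- **Lock slide:** I pushed the yellow slide in until the force jumped to about 17 N at the place where its stop should be. The tab moved about 26–28 mm in the pictures, and it was still in at the end.
- **Pumping:** I made five full strokes. Each reached the lower stop (TCP z 0.161, 18–27 N), and the fingers lifted about 11 mm clear of the raised knob after each one.
- **Indicator pin:** The top-camera depth puts the head at 129 mm, the fully-out height. It did not move during the last two strokes. A rougher single-view estimate from the scene camera gave 136 mm, but that method also read high before pumping (111 mm against 103.5 mm by depth).
- **End state:** The plunger is up (knob top at 156 mm), and the arm is back near its start, touching nothing. I did not see it touch the pin or the other items, but I made no separate check that those items stayed in place.

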